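# Square a medicine carton into the scanner's corner and scan it

## Robot

A 7-joint arm with a two-finger parallel gripper is mounted at the origin on the work surface. World frame = base frame: x ahead of the robot, y to its left, z up, the work surface at z = 0. Lengths are in m, angles in degrees, forces in N, time in s.
With the tool pointing down it reaches from about 0.425 to 0.875 m from the base axis. Payload 4.7 kg.
Tool frame: the origin (TCP) lies between the finger pads; the fingertips stand env.finger_overhang ahead of it and the grasp point (between the pads) lies 5 mm behind it (env.finger_overhang is the distance from the TCP to the fingertips, in m); z points along the fingers, y is the line along which they close (so a half turn about z gives the same grasp; the last joint's range is limited). The gripper opens to 87 mm and grips with 3 to 60 N. Pads are 19 mm wide; open, the fingers measure 117 mm over their backs; the gripper's body (75 mm by 190 mm) begins 51 mm behind the grasp point.
Start: joints at [71.224, 18.392, -4.016, 83.108, 1.295, 78.541, -3.26], TCP at [0.218, -0.612, 0.237] pointing down, gripper open.
Joint ranges: [-163.93, 163.93], [-17.29, 119.83], [-79.2, 71.16], [3.27, 140.29], [-89.18, 269.18], [5.43, 117.66], [-154.24, 154.24]. Speed limits (degrees/s): [147.25, 147.25, 180, 180, 180, 180, 180].

## Interface

Orientations are given as [roll, pitch, yaw] about the fixed x, y, z axes, in that order (R = Rz(yaw) Ry(pitch) Rx(roll)).
In Python, from cell import telemetry, eyes, env, models gives the robot as it stands. The module is installed in compiled form; this text tells all that it offers.
- The arm moves only by the tool drive_tool, never from a script. Its arguments are lists of equal length, an entry for each row: "angular": the turn, a rotation vector about the tool's x, y, z in rad, a list of three; "delta_pos": the shift along the tool's x, y, z in cm, a list of three; "gripper": the finger opening in cm, from 0 to 8.7. A call has 1 to 20 rows; each row shifts and turns the commanded pose from where the row before left it, along the tool's axes as they then stand; what a row does not reach is not made up. A row lasts 1/10 s, in which the tool goes at most 50 mm and 8.59 degrees, less where a joint would pass 70% of its speed; a pose out of reach is approached as far as the arm can. A call with a gripper value outside its range is refused whole. The fingers move at their own pace and stop on an object; "squeeze" is the grip in N (left out, the last holds). Time passes only in rows, so rows that do not move let the fingers close. It gives the time, the measured TCP pose, the force, the opening and the grip force at its end, in the units of the state.
- telemetry.get_obs(): the state, without advancing time (a new reading comes with each control period).
- eyes.read_camera(name): name is "scene" or "side" or "wrist"; returns a dict with "pixels" (400x640x3 uint8, red, green, blue), "mtx" (3x3 intrinsics, pixels), "origin" and "orientation" of the camera in the world. Camera axes: x right, y down, z forward; pixel columns grow to the right and rows downward; lengths in m; the calibration is good to about 2 mm. A picture is of the moment at which its call begins. There is no depth.
- env.sign_off(): hands the job in; it is judged then, once.
Trained networks look in a picture, given as the dict that the camera call returned (one of the last four; its "shot" number tells which), for a name from the list of things; names that differ only in an ending like _2 or _b are one class to them, and where a whole thing is asked for, a point or a joint stands for the part that bears it (a point fixed in the world has none). Each returns a list of dicts, best first, with "p" (0 to 1); they miss things now and then, are a little off and sometimes report something else, mostly with a low value. They report only what shows in the picture. A call takes as long as a camera call. They do not tell look-alikes from the thing itself.
- models.search_frame(picture, target): "centre" ([column, row] in pixels, amid what is visible of it).
- models.cut_out(picture, target): "pixels" (400x640 bool, what is visible of it) and "centre" ([column, row] in pixels, amid what is visible of it).
The state is a dict: "time_s": time; "qpos": joint angles; "joint_velocities": joint speeds; "effort": joint torques, N m; "tool_pos": TCP position; "tool_rot": TCP orientation; "force": force on the tool from outside, world axes, zero at the start; "wrist_torque": the same for the moment, N m; "grip_width": finger opening in m; "grasp_force": force on a finger pad.
Only numpy, scipy, OpenCV 4.12 (cv2) and the standard library are available. Lean on these libraries where they do the work, as an engineer would, in place of code of your own. Each camera call takes 0.05 s, during which the arm holds its last target. There are 200 camera calls.

## Task

The carton's label is to be scanned for the first-aid stock list: push the medicine carton that lies on the scanner's glass along the glass with your fingers, never picking it up, until it sits in the marked far right corner of the glass, with its long side flush against the far edge of the raised frame and its end flush against the right edge. Only when it is home there, press the large round scan button on the scanner's front strip fully down and let it go, leaving the carton lying flush in the corner. Leave the two small buttons and the other things on the desk alone.

Things in the scene. Friction and masses are not known exactly. Their poses are not given: they have to be found in the camera images.
- scanner: A4 flatbed scanner without its cover, fixed on the desk up to 0.2 rad askew: 262 (x) x 372 (y) x 42 mm high, grey frame, black sides. Origin: centre of its underside on the desk. x points away from the robot, from the front strip with the buttons to the far strip; y to the left. The glass, top 38 mm above the desk, spans x -95..+121, y -148.5..+148.5 mm; the frame stands 4 mm above it all round
- corner (a point): the marked far right corner of the glass, where the upright inner edges of the far and right frame strips meet (scanner frame +121, -148.5 mm), at the height of the glass's top; axes as the scanner's. A small dark triangle on the right strip points along that strip towards this corner
- carton: white medicine carton lying on the glass, 65 (its x) x 110 (its y) x 32 mm high, about 0.13 kg, a pale band round one end; friction on the glass about 0.6. Origin: centre of its underside. It starts away from the corner, turned up to 0.5 rad from the scanner's axes. Home: its centre 32.5 mm from the far edge and 55 mm from the right edge, its y along the scanner's y
- scan_button (a joint): travel of the scan button: 0 up, 0.003 m fully down; a spring button that needs about 1.2 N to start and 4 N fully down, and springs back
- scan_button_top (a point): centre of the top face of the scan button: the one large round black button, 19 mm across, on the front strip (scanner frame -114, -90 mm); it stands 5 mm above the frame (47 mm above the desk) when up
- copy_button (a joint): travel of the copy button: 0 up, 0.002 m down; small oblong black button 8 x 16 mm, 4 mm above the frame, 60 mm to the left of the scan button; not to be pressed
- stop_button (a joint): travel of the stop button: like the copy button, 100 mm to the left of the scan button; not to be pressed
- bottle: white pill jar with lid, 48 mm across, 85 mm high, standing on the desk to the right of the scanner; origin: centre of its underside. To be left alone
- spare_carton: second medicine carton, standing upright on the desk to the left of the scanner, 45 x 75 x 100 mm high; origin: centre of its underside. To be left alone
- tape: roll of medical tape lying on the desk to the right of the scanner, 62 mm across, 25 mm high; origin: centre of its underside. To be left alone
There are look-alikes about, which are no part of the job. Leave any brown look-alike of the carton alone.

How it is judged:
By the outcome, as a careful person would: the job done as asked, in the order asked, and still so for the second after the job is handed in, with the robot touching nothing.
It also fails if it takes over 54 s, if anything falls off the work surface, if the arm or the gripper's body presses on something with over 40 N, if the wrist force passes 120 N, or if a joint passes its speed limit or range.

## Working session

There is one attempt and no reset: what is moved stays moved. The work goes in short steps, Python scripts to look and compute and a tool call to move; the robot and the scene stay as the last step left them, time stands still between calls to the robot, and variables do not carry over. Pictures are saved under pics/ and viewed, at most 10 in all, crops included, and the job is handed in when it is done.

Besides the shell and the picture viewer there is one more tool, called after ">>>" as name(argument=value, ...) on one line, values as JSON. drive_tool: Moves the arm, as the interface text tells. Its arguments: {"type":"object","properties":{"angular":{"type":"array","items":{"type":"array","items":{"type":"number"}}},"delta_pos":{"type":"array","items":{"type":"array","items":{"type":"number"}}},"gripper":{"type":"array","items":{"type":"number"}},"squeeze":{"type":"number"}},"required":["angular","delta_pos","gripper"]}

```bash
mkdir -p pics
python3 - <<'E'
from cell import telemetry, eyes, env, models
import cv2,numpy as np
o=telemetry.get_obs();print(o['time_s'],o['tool_pos'],o['tool_rot'],o['force'],env.finger_overhang)
ims=[]
for n in ['scene','side']:
    p=eyes.read_camera(n);cv2.imwrite(f'pics/{n}0.png',p['pixels'][:,:,::-1]);print(n,p['mtx'].tolist() if hasattr(p['mtx'],'tolist') else p['mtx'],p['origin'],p['orientation'])
    for t in ['scanner','carton','scan_button_top','copy_button','bottle','tape','spare_carton']:
        print(t,[(np.round(d['centre']).tolist(),round(d['p'],2)) for d in models.search_frame(p,t)])
E
```

```text
0.0 [ 0.21761901 -0.61189066  0.23541524] [-1.79884181e+02  6.84636546e-03  1.95837715e+01] [0.08559217 1.12032306 0.82306967] 0.014
scene [[379.69347975886967, 0.0, 316.4765258982625], [0.0, 379.69347975886967, 194.9551231956116], [0.0, 0.0, 1.0]] [ 1.42229724 -0.26435712  1.00962589] [-137.77671475   -0.2801076    71.85987834]
scanner [([296.0, 208.0], 0.67)]
carton [([206.0, 189.0], 0.96), ([299.0, 196.0], 0.72), ([341.0, 257.0], 0.59)]
scan_button_top []
copy_button []
bottle [([200.0, 216.0], 0.94)]
tape [([192.0, 257.0], 0.61)]
spare_carton [([411.0, 159.0], 0.57), ([193.0, 255.0], 0.25)]
side [[433.9030017813682, 0.0, 323.80667359597163], [0.0, 433.9030017813682, 200.90371630272648], [0.0, 0.0, 1.0]] [0.37739609 1.02911457 0.91514569] [-127.826452     -1.16860342 -165.29212726]
scanner [([346.0, 222.0], 0.75)]
carton [([404.0, 173.0], 0.78), ([341.0, 206.0], 0.75)]
scan_button_top [([369.0, 153.0], 0.25)]
copy_button []
bottle [([371.0, 151.0], 0.81)]
tape [([340.0, 151.0], 0.46)]
spare_carton [([320.0, 322.0], 0.97)]
```

View pics/scene0.png

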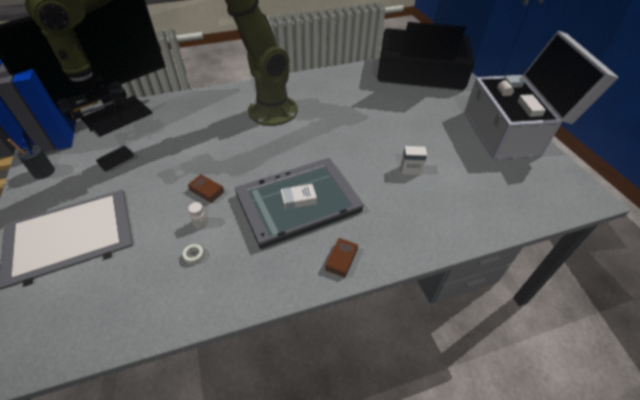

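View pics/side0.png

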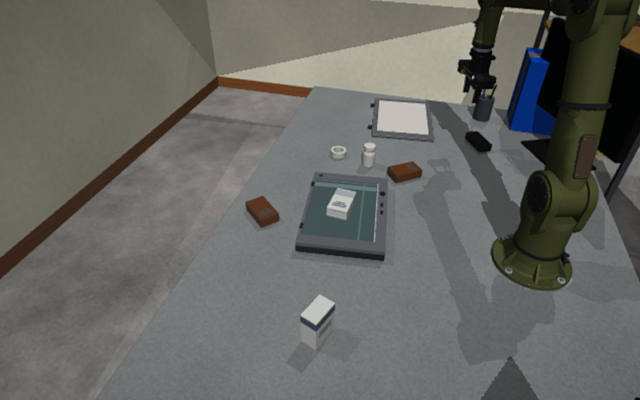

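The scanner is at about (298,201) in the scene picture, with the white carton on its glass at (299,195). In the side picture the carton is at (341,204). The brown look-alikes at (206,187) and (341,257) are off the scanner. The white one on the glass fits the description.

```bash
cat > h.py <<'E'
from cell import telemetry, eyes, env, models
import cv2,numpy as np
from scipy.spatial.transform import Rotation as R
def rot(p): return R.from_euler('xyz',p['orientation'],degrees=True).as_matrix()
def back(p,uv,z):
    uv=np.atleast_2d(uv).astype(float); d=np.c_[uv,np.ones(len(uv))]@np.linalg.inv(np.array(p['mtx'])).T@rot(p).T
    o=np.array(p['origin']); return o+d*((z-o[2])/d[:,2:])
def proj(p,X):
    c=(np.atleast_2d(X)-np.array(p['origin']))@rot(p); c=c@np.array(p['mtx']).T; return c[:,:2]/c[:,2:]
E
python3 - <<'E'
from h import *
for n in ['scene','side']:
    p=eyes.read_camera(n)
    ms=[d for d in models.cut_out(p,'scanner')][0]
    c=np.array(ms['pixels'],np.uint8);cs,_=cv2.findContours(c,0,2);k=max(cs,key=cv2.contourArea)
    r=cv2.minAreaRect(back(p,k[:,0],.042)[:,:2].astype(np.float32));print(n,'scanner',r)
    for d in models.cut_out(p,'carton'):
        if d['p']<.4: continue
        m=np.array(d['pixels'],np.uint8);cs,_=cv2.findContours(m,0,2);k=max(cs,key=cv2.contourArea)
        print('carton',d['centre'],back(p,[d['centre']],.055)[0],cv2.minAreaRect(back(p,k[:,0],.07)[:,:2].astype(np.float32)))
    for t in ['bottle','tape','spare_carton']:
        for d in models.search_frame(p,t)[:1]: print(t,back(p,[d['centre']],.04)[0])
w=eyes.read_camera('wrist');o=telemetry.get_obs()
Rt=R.from_euler('xyz',o['tool_rot'],degrees=True).as_matrix()
print('cam in tool',Rt.T@(np.array(w['origin'])-o['tool_pos']),(Rt.T@rot(w)).round(3),w['mtx'][0][0])
E
```

```text
scene scanner ((0.5819780230522156, -0.04887036979198456), (0.2872806191444397, 0.37737929821014404), 6.78300666809082)
carton [338.5, 258.2] [ 0.85989375 -0.00681243  0.055     ] ((0.8649776577949524, -0.00011251866817474365), (0.07083682715892792, 0.12579382956027985), 48.647605895996094)
carton [205.8, 188.7] [ 0.45594411 -0.34348624  0.055     ] ((0.46430960297584534, -0.34234362840652466), (0.13042482733726501, 0.0785440132021904), 36.31360626220703)
carton [298.9, 195.8] [ 0.58587564 -0.04806439  0.055     ] ((0.5977420210838318, -0.052752893418073654), (0.11652722954750061, 0.0913604274392128), 86.9384536743164)
bottle [ 0.55871776 -0.38264781  0.04      ]
tape [ 0.70151038 -0.42170964  0.04      ]
spare_carton [0.52380165 0.41582547 0.04      ]
side scanner ((0.56864994764328, -0.036031752824783325), (0.26752611994743347, 0.4186404049396515), 6.906240940093994)
carton [403.5, 173.5] [ 0.41067884 -0.27910026  0.055     ] ((0.41119030117988586, -0.2722896635532379), (0.12885774672031403, 0.10286513715982437), 35.814453125)
carton [342.9, 206.4] [ 0.57606387 -0.03647545  0.055     ] ((0.5832840204238892, -0.036417655646800995), (0.14732429385185242, 0.07461150735616684), 85.75588989257812)
carton [258.9, 209.6] [0.82605387 0.05279108 0.055     ] ((0.8089222311973572, 0.07088969647884369), (0.07589128613471985, 0.13758617639541626), 46.465667724609375)
bottle [ 0.55996535 -0.4171087   0.04      ]
tape [ 0.66970746 -0.38279362  0.04      ]
spare_carton [0.53859068 0.40004137 0.04      ]
cam in tool [ 0.06894875  0.00070756 -0.14703701] [[-0.    -0.967 -0.254]
 [ 1.    -0.    -0.001]
 [ 0.001 -0.254  0.967]] 296.81812049115774
```

>>> drive_tool(angular=[[0,0,0],[0,0,0],[0,0,0],[0,0,0],[0,0,0],[0,0,0],[0,0,0],[0,0,0],[0,0,0],[0,0,0],[0,0,0],[0,0,0],[0,0,0],[0,0,0],[0,0,0],[0,0,0],[0,0,0.07],[0,0,0.08],[0,0,0.07],[0,0,0]], delta_pos=[[2,-1.5,-0.4],[3.4,-2.5,-0.7],[3.4,-2.5,-0.7],[3.4,-2.5,-0.7],[3.4,-2.5,-0.7],[3.4,-2.5,-0.7],[3.4,-2.5,-0.7],[3.4,-2.5,-0.7],[3.4,-2.5,-0.7],[3.4,-2.5,-0.7],[3.4,-2.5,-0.7],[3.4,-2.5,-0.7],[3.4,-2.5,-0.7],[3.4,-2.5,-0.7],[3.4,-2.5,-0.7],[3.4,-2.5,-0.7],[2,-1.5,-0.4],[0,0,0],[0,0,0],[0,0,0]], gripper=[6,6,6,6,6,6,6,6,6,6,6,6,6,6,6,6,6,6,6,6])

```text
time_s: 3.45
tool_pos: [0.6004, -0.0463, 0.3495]
tool_rot: [180.0, 0.0, 7.0]
force: [0.1, -1.1, -0.6]
grip_width: 0.0598
grasp_force: 0.0
```

Run:
```python
from h import *
p=eyes.read_camera('wrist');cv2.imwrite('pics/w1.png',p['pixels'][:,:,::-1])
o=telemetry.get_obs();print(o['time_s'],o['tool_pos'],o['tool_rot'],o['force'],p['origin'],p['orientation'])
for t in ['scanner','carton','scan_button_top']:
    for d in models.cut_out(p,t):
        m=np.array(d['pixels'],np.uint8);cs,_=cv2.findContours(m,0,2);k=max(cs,key=cv2.contourArea)
        z={'scanner':.042,'carton':.07,'scan_button_top':.047}[t]
        print(t,d['p'],np.round(d['centre']),back(p,[d['centre']],z)[0],cv2.minAreaRect(back(p,k[:,0],z)[:,:2].astype(np.float32)))
```

```text
3.5 [ 0.60027329 -0.04648967  0.34948339] [1.79990001e+02 8.30238787e-03 7.06602137e+00] [ 0.09276303 -1.1039266  -0.37454755] [ 0.66906346 -0.03861115  0.49651661] [ 1.65247004e+02  3.53689494e-02 -8.30258221e+01]
scanner 0.78 [314. 154.] [ 0.61549223 -0.04318082  0.042     ] ((0.5801446437835693, -0.0475541353225708), (0.23823460936546326, 0.37310415506362915), 6.990407943725586)
carton 0.6 [317. 176.] [ 0.58752817 -0.0499297   0.07      ] ((0.5851299166679382, -0.04994378238916397), (0.10968345403671265, 0.06801363825798035), 85.25374603271484)
carton 0.6 [283.  13.] [0.79311502 0.0191963  0.07      ] ((0.7833947539329529, 0.01329892873764038), (0.04954180866479874, 0.09880010038614273), 6.96219539642334)
```

View pics/w1.png

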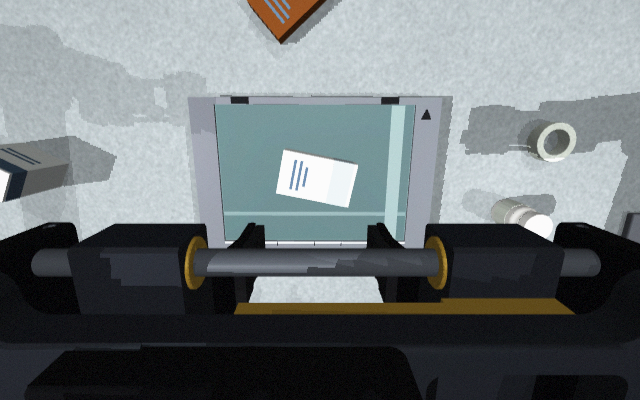

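The picture shows the carton at (317,178). The frame's triangle at (426,114) marks the far right corner of the glass at about (414,105). I'll enlarge it to pick the edges and confirm the carton.

Run:
```python
import cv2
i=cv2.imread('pics/w1.png')[88:253,185:450];cv2.imwrite('pics/w1c.png',cv2.resize(i,None,fx=3,fy=3,interpolation=cv2.INTER_CUBIC))
```

```text
(no output)
```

View pics/w1c.png

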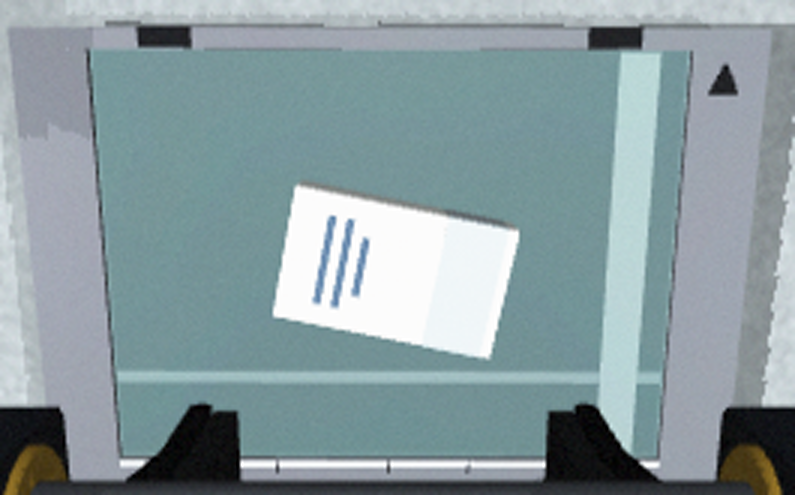

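The crop shows the white carton with blue lines and a pale right band on the glass. Its top corners are at crop (297,185), (518,230), (490,358) and (275,317). The glass corners are at (89,48), (691,51), (120,458) and (659,460), and the triangle points to the far right one.

```bash
cat >> h.py <<'E'
def fit(q,w):  # planar rigid fit q(model)->w
    a=q-q.mean(0);b=w-w.mean(0);th=np.arctan2((a[:,0]*b[:,1]-a[:,1]*b[:,0]).sum(),(a*b).sum())
    M=np.array([[np.cos(th),-np.sin(th)],[np.sin(th),np.cos(th)]]);t=w.mean(0)-M@q.mean(0)
    return th,t,np.round((q@M.T+t-w)*1e3,1)
E
python3 - <<'E'
from h import *
p=eyes.read_camera('wrist')
f=lambda l:(np.array(l,float)-1)/3+[185,88]
g=back(p,f([(89,48),(691,51),(659,460),(120,458)]),.041)[:,:2]
q=np.array([[.121,.1485],[.121,-.1485],[-.095,-.1485],[-.095,.1485]])
th,t,e=fit(q,g);print('scanner',np.degrees(th),t,e.tolist())
c=back(p,f([(297,185),(518,230),(490,358),(275,317)]),.07)[:,:2]
b=np.array([[.0325,.055],[.0325,-.055],[-.0325,-.055],[-.0325,.055]])
tc,u,e=fit(b,c);print('carton',np.degrees(tc),u,e.tolist())
M=np.array([[np.cos(th),-np.sin(th)],[np.sin(th),np.cos(th)]])
print('carton in scanner',(u-t)@M,np.degrees(tc-th)); print('button',M@[-.114,-.09]+t)
o=telemetry.get_obs();print('tcp in scanner',(o['tool_pos'][:2]-t)@M,o['tool_rot'])
E
```

```text
scanner 6.796845891585363 [ 0.56843671 -0.04965571] [[-0.1, 1.1], [0.5, -1.4], [-0.2, 0.1], [-0.2, 0.2]]
carton -4.164345150351733 [ 0.5835699  -0.05072713] [[-0.6, 0.7], [-0.1, -1.2], [0.4, -0.3], [0.4, 0.8]]
carton in scanner [ 0.01490003 -0.00285489] -10.961191041937097
button [ 0.46588934 -0.15251501]
tcp in scanner [ 0.03187    -0.00088235] [ 1.79989974e+02 -2.26347740e-03  7.00342054e+00]
```

>>> drive_tool(angular=[[0,0,0.0035],[0,0,0],[0,0,0],[0,0,0],[0,0,0],[0,0,0],[0,0,0],[0,0,0],[0,0,0],[0,0,0],[0,0,0],[0,0,0]], delta_pos=[[-1.5,0.2,1],[-2.3,0,3.5],[-2.3,0,3.5],[-2.3,0,3.5],[0,0,3.5],[0,0,3.5],[0,0,3.5],[0,0,3],[0,0,2],[0,0,1.5],[0,0,0.8],[0,0,0]], gripper=[6,6,6,6,6,6,6,6,6,6,6,6])

```text
time_s: 4.9
tool_pos: [0.5167, -0.0585, 0.056]
tool_rot: [-180.0, 0.1, 6.8]
force: [-0.4, 0.8, -0.6]
grip_width: 0.0602
grasp_force: 0.0
```

```bash
cat >> h.py <<'E'
TH=np.radians(6.797);T=np.array([.56844,-.04966]);MS=np.array([[np.cos(TH),-np.sin(TH)],[np.sin(TH),np.cos(TH)]])
def st():
    o=telemetry.get_obs();print(round(o['time_s'],2),'S mm',((o['tool_pos'][:2]-T)@MS*1e3).round(1),'z',round(o['tool_pos'][2]*1e3,1),'yaw-scanner',round(o['tool_rot'][2]-6.797,2),'F(S)',(np.array(o['force'])[:2]@MS).round(2),round(o['force'][2],2))
E
python3 -c "from h import *;st()"
```

```text
4.9 S mm [-52.4  -2.6] z 56.0 yaw-scanner -0.02 F(S) [-0.26  0.84] -0.56
```

>>> drive_tool(angular=[[0,0,0],[0,0,0],[0,0,0],[0,0,0],[0,0,0],[0,0,0],[0,0,0],[0,0,0],[0,0,0],[0,0,0],[0,0,0],[0,0,0],[0,0,0],[0,0,0],[0,0,0],[0,0,0],[0,0,0],[0,0,0]], delta_pos=[[0.6,0,0],[0.6,0,0],[0.6,0,0],[0.6,0,0],[0.6,0,0],[0.6,0,0],[0.6,0,0],[0.6,0,0],[0.6,0,0],[0.6,0,0],[0.6,0,0],[0.6,0,0],[0.6,0,0],[0.5,0,0],[0.4,0,0],[0.3,0,0],[0.2,0,0],[0,0,0]], gripper=[6,6,6,6,6,6,6,6,6,6,6,6,6,6,6,6,6,6])

```text
time_s: 6.7
tool_pos: [0.6088, -0.0475, 0.0565]
tool_rot: [180.0, -0.0, 6.8]
force: [0.5, 0.8, -0.6]
grip_width: 0.0603
grasp_force: 0.0
```

Run:
```python
from h import *
st()
p=eyes.read_camera('wrist')
cv2.imwrite('pics/w2.png',p['pixels'][:,:,::-1])
for z,pt in((.038,[(.121,-.1485),(.121,.1485)]),):
    print(proj(p,np.c_[np.array(pt)@MS.T+T,[z]*2]))
```

```text
6.7 S mm [40.4 -2.7] z 56.5 yaw-scanner -0.02 F(S) [0.56 0.71] -0.65
[[589.73409629  95.40945494]
 [ 29.11013752  95.80353402]]
```

View pics/w2.png

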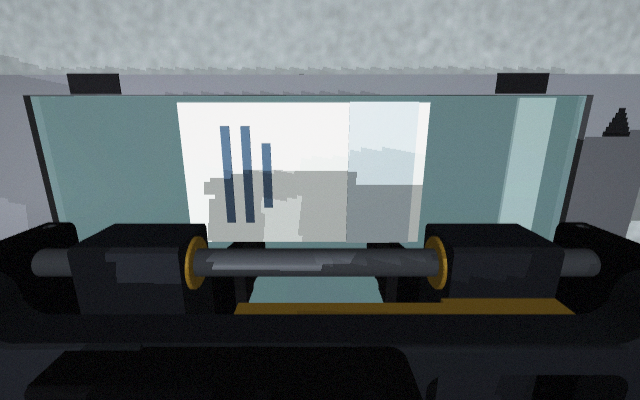

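The carton is now aligned: its far top edge runs from (178,102) to (430,102) and the far frame edge is at row 95. Next I push it the last few millimetres to the far edge.

>>> drive_tool(angular=[[0,0,0],[0,0,0],[0,0,0],[0,0,0],[0,0,0]], delta_pos=[[0.2,0,0],[0.15,0,0],[0.1,0,0],[0.1,0,0],[0,0,0]], gripper=[6,6,6,6,6])

```text
time_s: 7.25
tool_pos: [0.614, -0.047, 0.0565]
tool_rot: [180.0, 0.0, 6.8]
force: [-1.0, 0.0, -0.5]
grip_width: 0.0601
grasp_force: 0.4
```

```bash
cat >> h.py <<'E'
def seg(p,y0=0,y1=400,x0=0,x1=640,thr=225):
    g=p['pixels'].min(2)>thr; m=np.zeros_like(g); m[y0:y1,x0:x1]=g[y0:y1,x0:x1]; return m
E
python3 - <<'E'
from h import *
st()
p=eyes.read_camera('wrist');g=p['pixels'].astype(int)
print('row200-ish cols', g[105,::1].min(1)[170:184], g[105].min(1)[424:436]); print('col 300',g[90:108,300].min(1),'col 200',g[90:108,200].min(1),'col 410',g[90:108,410].min(1))
print((back(p,[(178,102),(430,102)],.07)[:,:2]-T)@MS*1e3)
E
```

```text
7.25 S mm [45.5 -2.8] z 56.5 yaw-scanner -0.02 F(S) [-0.95  0.15] -0.49
row200-ish cols [104 103 104 104 106 101 171 242 242 242 243 243 243 243] [243 243 243 242 243 243 122  84  86  89  89  87]
col 300 [141 141 137 124 126 123 122 122 124 122 116  83 152 243 244 243 244 244] col 200 [141 146 138 128 128 127 129 133 127 130 128 131 173 244 243 243 243 243] col 410 [132 135 136 137 137 136 139 122  92  93  95 125 205 225 227 226 228 227]
[[121.36506661  55.58739939]
 [121.29196693 -52.62521564]]
```

>>> drive_tool(angular=[[0,0,0],[0,0,0],[0,0,0]], delta_pos=[[0.1,0,0],[0.05,0,0],[0,0,0]], gripper=[6,6,6])

```text
time_s: 7.6
tool_pos: [0.614, -0.047, 0.0565]
tool_rot: [180.0, 0.2, 6.8]
force: [-6.0, -0.1, 3.5]
grip_width: 0.0599
grasp_force: 2.8
```

>>> drive_tool(angular=[[0,0,0],[0,0,0],[0,0,0],[0,0,0],[0,0,0.1428],[0,0,0.1428],[0,0,0.1428],[0,0,0.1428],[0,0,0.1428],[0,0,0.1428],[0,0,0.1428],[0,0,0.1428],[0,0,0.1428],[0,0,0.1428],[0,0,0.1428],[0,0,0]], delta_pos=[[-0.5,0,0],[-0.2,0,-2],[0,0,-3],[0,0,-3],[0,0,0],[0,0,0],[0,0,0],[0,0,0],[0,0,0],[0,0,0],[0,0,0],[0,0,0],[0,0,0],[0,0,0],[0,0,0],[0,0,0]], gripper=[6,6,6,6,2,2,2,2,2,2,2,2,2,2,2,2])

```text
time_s: 9.2
tool_pos: [0.6041, -0.0482, 0.1237]
tool_rot: [178.5, 0.3, -70.4]
force: [0.5, -0.2, 0.2]
grip_width: 0.02
grasp_force: 0.0
```

```bash
python3 -c "from h import *;st();print(telemetry.get_obs()['qpos'])"
```

```text
9.2 S mm [35.5 -2.8] z 123.7 yaw-scanner -77.16 F(S) [ 0.51 -0.25] 0.19
[ -12.63378619   18.92897357   17.58631516   96.7662579    -5.78197588
   66.75768028 -153.86997031]
```

>>> drive_tool(angular=[[0,0,-0.1459],[0,0,-0.1459],[0,0,-0.1459],[0,0,-0.1459],[0,0,-0.1459],[0,0,-0.1459],[0,0,-0.1459],[0,0,-0.1459],[0,0,-0.1459],[0,0,-0.1459],[0,0,-0.1459],[0,0,-0.1459],[0,0,-0.1459],[0,0,-0.1459],[0,0,-0.1459],[0,0,-0.1459],[0,0,-0.1459],[0,0,-0.1459],[0,0,-0.1459],[0,0,-0.1459]], delta_pos=[[0,0,-0.5],[0,0,-0.5],[0,0,0],[0,0,0],[0,0,0],[0,0,0],[0,0,0],[0,0,0],[0,0,0],[0,0,0],[0,0,0],[0,0,0],[0,0,0],[0,0,0],[0,0,0],[0,0,0],[0,0,0],[0,0,0],[0,0,0],[0,0,0]], gripper=[2,2,2,2,2,2,2,2,2,2,2,2,2,2,2,2,2,2,2,2])

```text
time_s: 11.2
tool_pos: [0.6046, -0.0477, 0.1344]
tool_rot: [-178.6, -0.3, 97.3]
force: [0.8, 0.5, 0.2]
grip_width: 0.02
grasp_force: 0.0
```

```bash
python3 -c "from h import *;st();o=telemetry.get_obs();print(o['qpos'],o['tool_rot'])"
```

```text
11.2 S mm [36.1 -2.4] z 134.4 yaw-scanner 90.48 F(S) [0.83 0.42] 0.23
[ 7.74743128 18.25808287 -6.89030545 95.35765275  2.25097495 67.97285848
  7.58700251] [-178.57665367   -0.27980492   97.28084022]
```

```bash
cat >> h.py <<'E'
def corr(yaw):
    c=R.from_euler('xyz',telemetry.get_obs()['tool_rot'],degrees=True);d=R.from_euler('xyz',[180,0,yaw+6.797],degrees=True)
    return (c.inv()*d).as_rotvec().round(4)
E
python3 -c "from h import *;print(corr(90))"
```

```text
[-0.0249 -0.0048  0.0085]
```

>>> drive_tool(angular=[[-0.025,-0.005,0.0085],[0,0,0],[0,0,0],[0,0,0],[0,0,0],[0,0,0],[0,0,0],[0,0,0],[0,0,0]], delta_pos=[[0,0,0],[2.6,1.7,0],[2.6,1.8,0],[2.6,1.7,0],[0,0,2],[0,0,2],[0,0,1.5],[0,0,1],[0,0,0]], gripper=[2,2,2,2,2,2,2,2,2])

```text
time_s: 12.1
tool_pos: [0.646, 0.0345, 0.067]
tool_rot: [-179.7, 0.0, 96.3]
force: [0.4, 0.0, 0.7]
grip_width: 0.0198
grasp_force: 0.0
```

Run:
```python
from h import *
st();print(corr(90))
p=eyes.read_camera('side');cv2.imwrite('pics/s3.png',cv2.resize(p['pixels'][130:280,250:450,::-1],None,fx=3.5,fy=3.5,interpolation=cv2.INTER_CUBIC))
```

```text
12.1 S mm [86.9 74.4] z 67.0 yaw-scanner 89.51 F(S) [ 0.4  -0.02] 0.69
[-0.0046  0.0004 -0.0085]
```

View pics/s3.png

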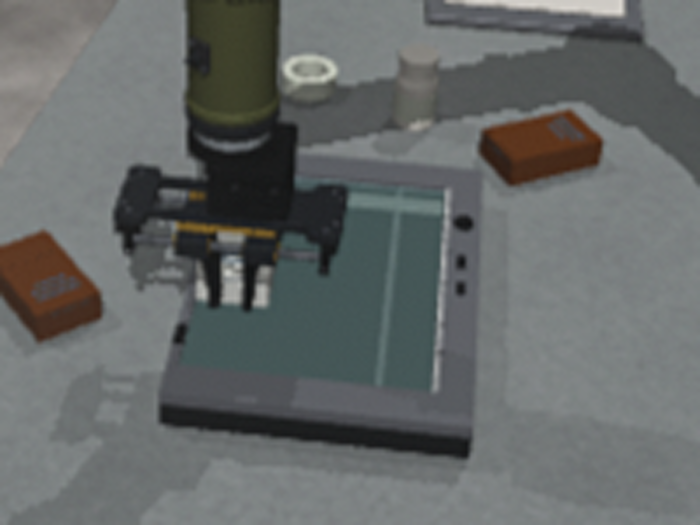

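The side view shows both fingertips behind the carton's left end, at crop (213,300) and (250,300). I'll lower and push right.

>>> drive_tool(angular=[[-0.0046,0,-0.0085],[0,0,0],[0,0,0],[0,0,0],[0,0,0],[0,0,0],[0,0,0],[0,0,0],[0,0,0],[0,0,0],[0,0,0],[0,0,0],[0,0,0],[0,0,0],[0,0,0],[0,0,0],[0,0,0],[0,0,0],[0,0,0]], delta_pos=[[0,0.15,0.6],[0,0,0.45],[0,0,0],[-0.6,0,0],[-0.6,0,0],[-0.6,0,0],[-0.6,0,0],[-0.6,0,0],[-0.6,0,0],[-0.6,0,0],[-0.6,0,0],[-0.6,0,0],[-0.6,0,0],[-0.6,0,0],[-0.6,0,0],[-0.6,0,0],[-0.6,0,0],[-0.5,0,0],[0,0,0]], gripper=[2,2,2,2,2,2,2,2,2,2,2,2,2,2,2,2,2,2,2])

```text
time_s: 14.05
tool_pos: [0.659, -0.055, 0.058]
tool_rot: [179.9, 0.1, 96.7]
force: [0.0, -0.8, -0.0]
grip_width: 0.0204
grasp_force: 0.0
```

```bash
python3 -c "from h import *;st();print(corr(90))"
```

```text
14.05 S mm [ 89.3 -16. ] z 58.0 yaw-scanner 89.93 F(S) [-0.06 -0.78] -0.02
[ 0.002   0.0024 -0.0012]
```

Expected contact is at TCP y ≈ -29; I'll finish gently, a little lower.

>>> drive_tool(angular=[[0,0,0],[0,0,0],[0,0,0],[0,0,0],[0,0,0],[0,0,0]], delta_pos=[[-0.4,0,0.15],[-0.4,0,0],[-0.2,0,0],[-0.15,0,0],[-0.1,0,0],[0,0,0]], gripper=[2,2,2,2,2,2])

```text
time_s: 14.65
tool_pos: [0.6601, -0.065, 0.0564]
tool_rot: [179.9, 0.0, 96.8]
force: [-0.2, 2.8, -1.2]
grip_width: 0.0201
grasp_force: 1.1
```

```bash
python3 -c "from h import *;st();print(corr(90))"
```

```text
14.65 S mm [ 89.2 -26.1] z 56.4 yaw-scanner 90.04 F(S) [0.11 2.8 ] -1.17
[0.0013 0.0004 0.0007]
```

>>> drive_tool(angular=[[0,0,0],[0,0,0],[0,0,0],[0,0,0]], delta_pos=[[-0.1,0,0],[-0.1,0,0],[-0.1,0,0],[0,0,0]], gripper=[2,2,2,2])

```text
time_s: 15.05
tool_pos: [0.6601, -0.0651, 0.0564]
tool_rot: [180.0, -0.2, 96.9]
force: [-2.9, 8.0, 1.4]
grip_width: 0.0198
grasp_force: 3.6
```

```bash
python3 -c "from h import *;st();print(corr(90))"
```

```text
15.05 S mm [ 89.2 -26.1] z 56.4 yaw-scanner 90.13 F(S) [-1.9   8.24] 1.37
[ 0.0008 -0.0029  0.0023]
```

>>> drive_tool(angular=[[0,0,0],[0,0,0],[0,0,0],[0,0,0],[0,0,0.1428],[0,0,0.1428],[0,0,0.1428],[0,0,0.1428],[0,0,0.1428],[0,0,0.1428],[0,0,0.1428],[0,0,0.1428],[0,0,0.1428],[0,0,0.1428],[0,0,0.1428],[0,0,0],[0,0,0],[0,0,0]], delta_pos=[[0.5,0,0],[0.4,0,-1],[0,0,-4],[0,0,-4],[0,0,-3],[0,0,-3],[0,0,-3],[0,0,-3],[0,0,-2],[0,0,0],[0,0,0],[0,0,0],[0,0,0],[0,0,0],[0,0,0],[-2.5,3.5,0],[-2.5,3.5,0],[0,0,0]], gripper=[2,2,2,2,4,4,4,4,4,4,4,4,4,4,4,4,4,4])

```text
time_s: 16.85
tool_pos: [0.6149, -0.1447, 0.2886]
tool_rot: [179.5, -0.1, 6.1]
force: [-0.4, -0.6, 0.9]
grip_width: 0.0403
grasp_force: 0.0
```

Run:
```python
from h import *
st();print(corr(0))
p=eyes.read_camera('wrist')
pt=np.array([(.121,-.1485),(.121,-.0385),(.056,-.0385),(.056,-.1485)])@MS.T+T
print(proj(p,np.c_[pt,[.07]*4]).round(1).tolist(),proj(p,np.c_[pt,[.038]*4]).round(1).tolist())
u=proj(p,np.c_[pt,[.06]*4]);c=u.mean(0).astype(int);print(c)
x0,y0=max(c[0]-110,0),max(c[1]-80,0);print(x0,y0)
cv2.imwrite('pics/w4.png',cv2.resize(p['pixels'][y0:y0+160,x0:x0+220,::-1],None,fx=3.6,fy=3.6,interpolation=cv2.INTER_CUBIC))
```

```text
16.85 S mm [ 34.9 -99.9] z 288.6 yaw-scanner -0.67 F(S) [-0.5  -0.55] 0.9
[ 0.008  -0.0021 -0.0118]
[[354.0, 103.1], [260.6, 104.2], [263.7, 159.4], [352.9, 158.3]] [[350.7, 104.4], [264.9, 105.4], [267.6, 156.3], [349.8, 155.2]]
[307 130]
197 50
```

View pics/w4.png

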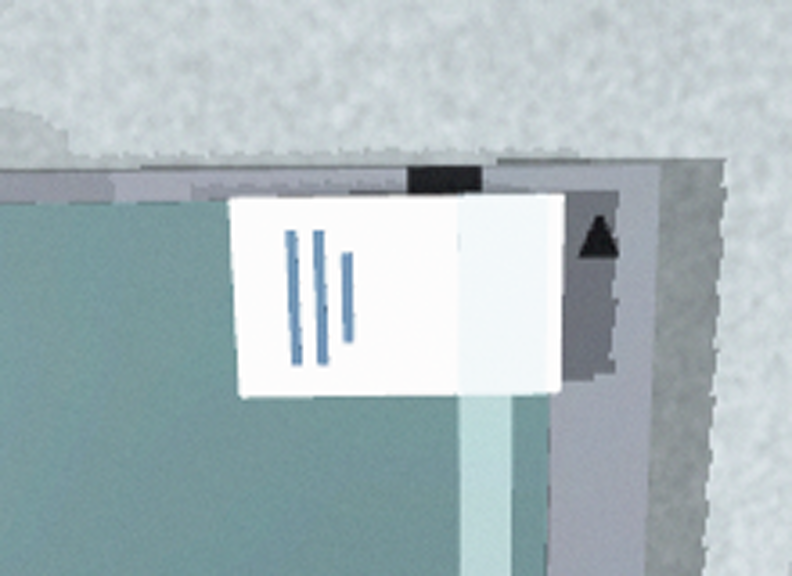

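The carton's top spans crop (230,198) to (565,195) to (561,392), within about 1 px of the predicted home outline and parallel to the frame. I'll give it one light confirming nudge against the far edge.

>>> drive_tool(angular=[[0.008,-0.002,-0.012],[0,0,0],[0,0,0],[0,0,0],[0,0,0],[0,0,0],[0,0,0],[0,0,0],[0,0,0],[0,0,0],[0,0,0]], delta_pos=[[0,-0.6,1.2],[0,0,3.5],[0,0,4],[0,0,4],[0,0,4],[0,0,3],[0,0,1.5],[0,0,1],[0,0,0.5],[0,0,0.3],[0,0,0]], gripper=[4,4,4,4,4,4,4,4,4,4,4])

```text
time_s: 18.0
tool_pos: [0.6178, -0.1277, 0.0576]
tool_rot: [-179.6, -0.1, 7.5]
force: [0.3, -0.4, 0.2]
grip_width: 0.0399
grasp_force: 0.0
```

```bash
python3 -c "from h import *;st();print(corr(0))"
```

```text
18.0 S mm [ 39.8 -83.3] z 57.6 yaw-scanner 0.71 F(S) [ 0.26 -0.42] 0.22
[-0.0062 -0.0018  0.0124]
```

>>> drive_tool(angular=[[-0.006,-0.002,0.0124],[0,0,0],[0,0,0],[0,0,0],[0,0,0],[0,0,0],[0,0,0]], delta_pos=[[0,1,0.1],[0,0,0],[0.2,0,0],[0.2,0,0],[0.15,0,0],[0.1,0,0],[0,0,0]], gripper=[4,4,4,4,4,4,4])

```text
time_s: 18.7
tool_pos: [0.6247, -0.1366, 0.0554]
tool_rot: [-180.0, 0.1, 6.8]
force: [-0.7, -0.0, 0.8]
grip_width: 0.0405
grasp_force: 0.3
```

```bash
python3 -c "from h import *;st();print(corr(0))"
```

```text
18.7 S mm [ 45.6 -93. ] z 55.4 yaw-scanner 0.0 F(S) [-0.73  0.07] 0.84
[-0.0007  0.0023  0.0001]
```

>>> drive_tool(angular=[[0,0,0],[0,0,0],[0,0,0],[0,0,0],[0,0,0],[0,0,0],[0,0,0],[0,0,0],[0,0,0],[0,0,0],[0,0,0],[0,0,0],[0,0,0],[0,0,0],[0,0,0]], delta_pos=[[0.15,0,0],[0,0,0],[-0.6,0,0],[-0.6,0,0],[0,0,-2],[0,0,-3],[-3,-0.3,-1],[-3,0,0],[-3,0,0],[-3,0,0],[-2.5,0,0],[-0.4,0,0],[0,0,0],[0,0,0],[0,0,0]], gripper=[4,4,4,4,4,0,0,0,0,0,0,0,0,0,0])

```text
time_s: 20.2
tool_pos: [0.4674, -0.1523, 0.1159]
tool_rot: [-180.0, 0.1, 6.8]
force: [0.2, 0.5, -0.2]
grip_width: 0.0005
grasp_force: 0.0
```

Run:
```python
from h import *
st();print(corr(0))
p=eyes.read_camera('wrist')
pt=np.array([(.121,-.1485),(.121,-.0385),(.056,-.0385),(.056,-.1485)])@MS.T+T
print(proj(p,np.c_[pt,[.07]*4]).round(1).tolist())
cv2.imwrite('pics/w5.png',p['pixels'][:,:,::-1])
```

```text
20.2 S mm [-112.5  -90. ] z 115.9 yaw-scanner 0.05 F(S) [0.23 0.52] -0.22
[-0.0003  0.0011  0.0009]
[[434.7, -231.2], [208.7, -231.0], [219.7, -71.3], [422.3, -71.3]]
```

View pics/w5.png

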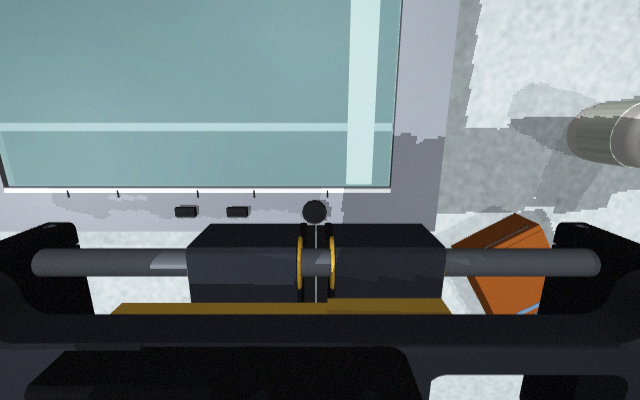

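The scan button is at (314,212), between the closed fingertips and the glass. The copy and stop buttons are to its left, at (238,212) and (187,212).

Run:
```python
from h import *
p=eyes.read_camera('wrist');st()
print((back(p,[(314,212),(238,212)],.047)[:,:2]-T)@MS*1e3)
```

```text
20.3 S mm [-112.9  -90. ] z 115.7 yaw-scanner 0.04 F(S) [ 0.1  -0.09] 1.5
[[-112.91287929  -89.42715168]
 [-112.95846056  -31.45149691]]
```

>>> drive_tool(angular=[[0,0,0],[0,0,0],[0,0,0],[0,0,0],[0,0,0],[0,0,0],[0,0,0],[0,0,0],[0,0,0],[0,0,0]], delta_pos=[[-0.05,0,2],[0,0,2],[0,0,1],[0,0,0.3],[0,0,0.2],[0,0,0.2],[0,0,0.15],[0,0,0.15],[0,0,0],[0,0,0]], gripper=[0,0,0,0,0,0,0,0,0,0])

```text
time_s: 21.3
tool_pos: [0.4661, -0.1528, 0.0582]
tool_rot: [-180.0, 0.0, 6.8]
force: [-5.6, 1.7, 14.7]
grip_width: 0.0005
grasp_force: 7.6
```

```bash
python3 -c "from h import *;st()"
```

```text
21.3 S mm [-113.8  -90.3] z 58.2 yaw-scanner -0.02 F(S) [-5.33  2.38] 14.66
```

14.7 N at the expected bottom height, so the button is fully down. I'll release it, rise and check the carton.

>>> drive_tool(angular=[[0,0,0],[0,0,0],[0,0,0],[0,0,0],[0,0,0],[0,0,0],[0,0,0],[0,0,0],[0,0,0],[0,0,0],[0,0,0],[0,0,0]], delta_pos=[[0,0,-0.5],[0,0,-1.5],[0,0,-3],[0,0,-4],[0,0,-4],[2,0,-4],[3,0,-3],[3,0,-3],[3,0,-2],[2,0,0],[0,0,0],[0,0,0]], gripper=[0,0,0,0,0,0,0,0,0,0,0,0])

```text
time_s: 22.5
tool_pos: [0.5947, -0.1375, 0.3049]
tool_rot: [-180.0, 0.2, 6.8]
force: [0.3, 0.2, -0.2]
grip_width: 0.0003
grasp_force: 0.0
```

Run:
```python
from h import *
st()
p=eyes.read_camera('wrist')
pt=np.array([(.121,-.1485),(.121,-.0385),(.056,-.0385),(.056,-.1485)])@MS.T+T
u=proj(p,np.c_[pt,[.07]*4]);print(u.round(1).tolist())
c=u.mean(0).astype(int);x0,y0=max(c[0]-100,0),max(c[1]-75,0);print(x0,y0)
cv2.imwrite('pics/w6.png',cv2.resize(p['pixels'][y0:y0+150,x0:x0+200,::-1],None,fx=4,fy=4,interpolation=cv2.INTER_CUBIC))
```

```text
22.5 S mm [ 15.7 -90.4] z 304.9 yaw-scanner -0.01 F(S) [0.29 0.17] -0.22
[[363.2, 86.5], [272.4, 86.6], [274.3, 141.0], [361.1, 141.0]]
217 38
```

View pics/w6.png

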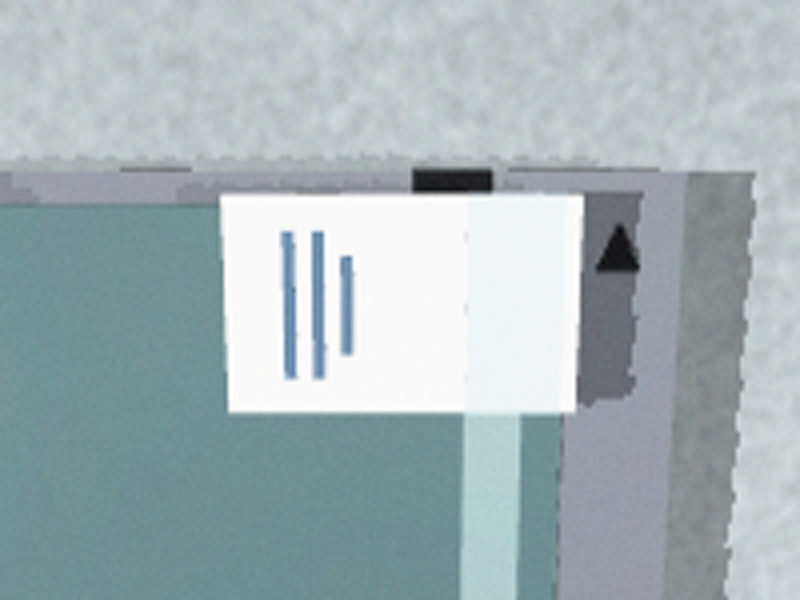

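The carton's top corners, crop (220,195) to (576,412), match the home projection within 0.5 px.

```bash
python3 -c "from cell import env;print(env.sign_off())"
```

```text
the job is handed in; nothing more can be done
None
```

The carton lies flush in the far right corner of the glass; I then pressed the scan button fully down and let it go, and handed the job in at about 22.5 s of the 54 s.

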